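Set the bleed valve of the clamped shock absorber

TASK

A shock absorber lies in one of the two bays of the bleed rig, and the other bay is blanked off. Take the revolving handle of the hand wheel in front of the shock absorber, close that valve clockwise right up to its stop, then back it off exactly two full turns and finish while still gripping the handle there, motionless. Leave the other valve and the loose parts on the bench alone.

Things in the scene. Friction and masses are not known exactly. Their poses are not given: they have to be found in the camera images.
- rig: Bench rig for bleeding shock absorbers, screwed down: dark steel plate 390 x 420 mm, 12 mm thick, with an aluminium manifold block (70 x 380 mm, top 52 mm above the bench) along its near edge. Origin at bench height under the middle of the manifold; its x axis points away from the robot along the bays, y towards the left valve, z up. Two identical valves stand on the manifold 120 mm to the left and right of the origin; behind each (+x) is a bay with two small cradles.
- shock: Shock absorber with a coil spring, 285 mm long, 62 mm diameter, lying fixed along the rig's x axis in one of the two bays (left or right). Origin 12 mm above the bench under its middle; top 75 mm above the origin. It belongs to the valve directly in front of it.
- cap: Small brass blanking cap, 32 mm diameter and 32 mm long, fixed on the port of the empty bay. Origin at the middle of that bay, 12 mm above the bench; the cap sits 104 to 136 mm towards the valve from it.
- left_bay (a point): Middle of the left bay (+y side of the rig) on the plate's top, 195 mm behind the left valve's axis.
- left_hub (a point): Point on the upright axis of the left valve's hand wheel, on top of its hub, 106 mm above the bench. The wheel is dark steel, 122 mm across, three spokes, rim of 12 mm round bar, its top 104 mm above the bench.
- left_knob: Revolving handle of the left wheel: upright bright aluminium round grip, 20 mm diameter, 45 mm tall, standing on the rim 55 mm from the wheel's axis. Origin at the centre of its lower end, 105 mm above the bench. It spins freely on its own pin, so a gripper can carry it round the wheel's axis without turning.
- left_valve (a joint): Opening of the left valve in rad: 0 is shut against a hard stop, 6.283 per turn, counter-clockwise from above (the ordinary way) opens it and adds to the value; clockwise closes it. It can open to 25 rad (4 turns). Turning takes about 3 N at the handle, the same all the way, and it stays where it is left; at the stop the force rises sharply.
- right_bay (a point): Middle of the right bay (-y side of the rig) on the plate's top, 195 mm behind the right valve's axis.
- right_hub (a point): Point on the upright axis of the right valve's hand wheel, on top of its hub, 106 mm above the bench. The wheel is dark steel, 122 mm across, three spokes, rim of 12 mm round bar, its top 104 mm above the bench.
- right_knob: Revolving handle of the right wheel: upright bright aluminium round grip, 20 mm diameter, 45 mm tall, standing on the rim 55 mm from the wheel's axis. Origin at the centre of its lower end, 105 mm above the bench. It spins freely on its own pin, so a gripper can carry it round the wheel's axis without turning.
- right_valve (a joint): Opening of the right valve in rad: 0 is shut against a hard stop, 6.283 per turn, counter-clockwise from above (the ordinary way) opens it and adds to the value; clockwise closes it. It can open to 25 rad (4 turns). Turning takes about 3 N at the handle, the same all the way, and it stays where it is left; at the stop the force rises sharply.
- collar: Loose aluminium preload ring, 64 mm outside, 44 mm inside, 12 mm high, on the rig's plate between the bays; origin under its centre. Bystander.
- socket: Loose steel socket, upright tube 28 mm diameter, 30 mm high; origin under its centre. Bystander.
- spanner: Loose steel spanner lying flat on the bench; origin under its middle. Bystander.
- oil: Grey plastic oil bottle, 60 mm diameter, 130 mm tall, standing; origin under its centre. Bystander.

How it is judged (in metres and radians):
On the way:
1. the valve in front of the shock absorber is closed to its stop (((horizontal distance between shock and left_bay below 0.06 m and value of joint left_valve below 0.1 rad) or (horizontal distance between shock and right_bay below 0.06 m and value of joint right_valve below 0.1 rad))), for 0.2 s.
At the end, for the whole second after the job is handed in: The shock's valve, first shut to within 0.1 rad of its stop, stands still at 12.57 rad open, within 0.2; its handle is gripped (over 3 N, grasp point within 25 mm of its axis); the other wheel's handle moved under 20 mm, loose things under 30 mm (((horizontal distance between shock and left_bay below 0.06 m and value of joint left_valve between 12.366 and 12.766 rad and velocity of joint left_valve between -0.1 and 0.1 rad/s and contact force between the fingers and left_knob above 3 N and horizontal distance between the grasp point and left_knob below 0.025 m and distance of right_knob from where it was at the start of the episode below 0.02 m) or (horizontal distance between shock and right_bay below 0.06 m and value of joint right_valve between 12.366 and 12.766 rad and velocity of joint right_valve between -0.1 and 0.1 rad/s and contact force between the fingers and right_knob above 3 N and horizontal distance between the grasp point and right_knob below 0.025 m and distance of left_knob from where it was at the start of the episode below 0.02 m)) and distance of each of collar, socket, spanner, oil from where it was at the start of the episode below 0.03 m); the arm keeps its last pose, push and grip.
It fails at once if the valve of the empty bay is turned ((horizontal distance between shock and left_bay below 0.06 m and distance of right_knob from where it was at the start of the episode above 0.02 m) or (horizontal distance between shock and right_bay below 0.06 m and distance of left_knob from where it was at the start of the episode above 0.02 m)).
It fails at once if a loose thing is disturbed (distance of any of collar, socket, spanner, oil from where it was at the start of the episode above 0.03 m).
It also fails if it takes over 70 s, if anything falls off the work surface, if the arm or the gripper's body presses on something with over 40 N, if the wrist force passes 120 N, or if a joint passes its speed limit or range.

ROBOT

A 6-joint arm with a two-finger parallel gripper is mounted at the origin on the work surface. World frame = base frame: x ahead of the robot, y to its left, z up, the work surface at z = 0. Lengths are in m, angles in degrees, forces in N, time in s.
With the tool pointing down it reaches from about 0.25 to 0.725 m from the base axis. Payload 9.7 kg.
Tool frame: the origin (TCP) lies midway between the tips of the shut fingers; the grasp point (between the pads) lies 19 mm behind it (bot.hold_point_z is the distance from the TCP to the grasp point, in m); z points along the fingers, y is the line along which they close (so a half turn about z gives the same grasp; the last joint's range is limited). The gripper opens to 85 mm and grips with 20 to 120 N. Pads are 22 mm wide; open, the fingers measure 114 mm over their backs; the gripper's body (76 mm by 85 mm) begins 54 mm behind the grasp point. The pads swing forward as they close: fully open they stand 13 mm farther back than shut.
Start: joints at [67.036, 4.979, 10.078, 95.1, 0, 90], TCP at [0.215, 0.506, 0.231] pointing down, gripper open.
Joint ranges: [-179.16, 179.16], [-48.56, 103.87], [-65.8, 70.77], [-126.05, 130.52], [-82.76, 87.17], [-180, 180]. Speed limits (degrees/s): [127.2, 127.2, 147.25, 180, 180, 180].

INTERFACE

Orientations are given as [roll, pitch, yaw] about the fixed x, y, z axes, in that order (R = Rz(yaw) Ry(pitch) Rx(roll)).
In Python, from workcell import bot gives the robot as it stands.
- The arm moves only by the tool play_rows, never from a script. Its argument "steps" is a list that holds one entry, the list of rows, each a list of 4 numbers: the shift along the tool's x, y, z in m, then the turn about the tool's z in rad. In form: [[[tx, ty, tz, yaw], ...]]. A call has exactly 5 rows; each row shifts and turns the commanded pose from where the row before left it, along the tool's axes as they then stand; what a row does not reach is not made up. A row lasts 1/12 s, in which the tool goes at most 41.7 mm and 7.16 degrees, less where a joint would pass 70% of its speed; a pose out of reach is approached as far as the arm can. A call is refused whole if a number of a shift passes 0.0417 or a number of a turn 0.125, either way. A call with a gripper value outside its range is refused whole. "gripper" is the finger opening in m, from 0 to 0.0854, set as the call begins (left out, the last holds). The fingers move at their own pace and stop on an object; "squeeze" is the grip in N (left out, the last holds). Time passes only in rows, so rows that do not move let the fingers close, or fill a call up. It gives the time, the measured TCP pose, the force, the opening and the grip force at its end, in the units of the state.
- bot.get_obs(): the state, without advancing time (a new reading comes with each control period).
- bot.camera(name): name is "scene" or "top" or "wrist"; returns a dict with "img" (400x640x3 uint8, blue, green, red), "vfov" (degrees; the focal length in pixels is half the picture's height over the tangent of half this angle, whatever the lens; pixels are square), "cx", "cy" (the principal point, pixels), "xyz" and "attitude" of the camera in the world. Camera axes: x right, y down, z forward; pixel columns grow to the right and rows downward; lengths in m; the calibration is good to about 2 mm. The wrist camera is an equidistant fisheye: a pixel r from the principal point sees the ray r / f radians off the axis. A picture is of the moment at which its call begins. There is no depth.
- bot.job_done(): hands the job in; it is judged then, once.
The state is a dict: "time": time; "q": joint angles; "qd": joint speeds; "joint_efforts": joint torques, N m; "ee_pos": TCP position; "tcp_rot": TCP orientation; "wrist_force": force on the tool from outside, world axes, zero at the start; "torque": the same for the moment, N m; "opening": finger opening in m; "grasp_force": force on a finger pad.
Only numpy, scipy, OpenCV 4.12 (cv2) and the standard library are available. Lean on these libraries where they do the work, as an engineer would, in place of code of your own. Each camera call takes 0.05 s, during which the arm holds its last target. There are 200 camera calls.

## Working session

There is one attempt and no reset: what is moved stays moved. The work goes in short steps, Python scripts to look and compute and a tool call to move; the robot and the scene stay as the last step left them, time stands still between calls to the robot, and variables do not carry over. Pictures are saved under pics/ and viewed, at most 10 in all, crops included, and the job is handed in when it is done.

Besides the shell and the picture viewer there is one more tool, called after "Call:" as name(argument=value, ...) on one line, values as JSON. play_rows: Moves the arm, as the interface text tells. Its arguments: {"type":"object","properties":{"steps":{"type":"array","items":{"type":"array","items":{"type":"array","items":{"type":"number"}}}},"gripper":{"type":"number"},"squeeze":{"type":"number"}},"required":["steps"]}

```bash
mkdir -p pics; cat > h.py <<'E'
import numpy as np, cv2
from workcell import bot
from scipy.spatial.transform import Rotation as R
E
python3 - <<'E'
from h import *
o=bot.get_obs(); print(o, bot.hold_point_z)
for n in("scene","top","wrist"):
    c=bot.camera(n); cv2.imwrite(f"pics/{n}0.png",c["img"]); print(n,{k:v for k,v in c.items() if k!="img"})
E
```

```text
{'time': 0.0, 'q': array([ 6.70348703e+01,  5.01376552e+00,  1.00333303e+01,  9.50991361e+01,
       -1.40280872e-03,  9.00009715e+01]), 'qd': array([ 0.06594518,  0.07535452,  0.07528216,  0.01074553,  0.11014848,
       -0.0805512 ]), 'joint_efforts': array([ 1.90382554e-03, -5.20388746e+01,  4.64801753e+01,  1.65773788e-02,
        1.09615430e-04, -5.07591878e-06]), 'ee_pos': array([0.21451073, 0.50619406, 0.23054743]), 'tcp_rot': array([-1.79920429e+02,  1.40415654e-03,  1.57033901e+02]), 'wrist_force': array([ 0.0607239 , -0.75049036,  0.08805914]), 'torque': array([-0.04463148, -0.00128703,  0.02307384]), 'grasp_force': 0.0, 'opening': 0.08516318847752158} 0.0187
scene {'vfov': 55.65274920364332, 'cx': 322.4602765281054, 'cy': 203.35274487572227, 'xyz': array([1.02002557, 0.51223451, 0.93412454]), 'attitude': array([-142.76508246,   -0.23239282,  140.12221645])}
top {'vfov': 49.892251285326566, 'cx': 320.59451588693344, 'cy': 203.00738286623871, 'xyz': array([0.33353813, 0.02686904, 1.51862636]), 'attitude': array([-169.65037051,   -0.34688463,  -90.35322118])}
wrist {'vfov': 65.70646984690485, 'cx': 320.5703947816288, 'cy': 203.53740541778262, 'xyz': array([0.15155235, 0.5321964 , 0.3734335 ]), 'attitude': array([1.64536427e+02, 9.86213347e-02, 6.71055063e+01])}
```

View pics/scene0.png

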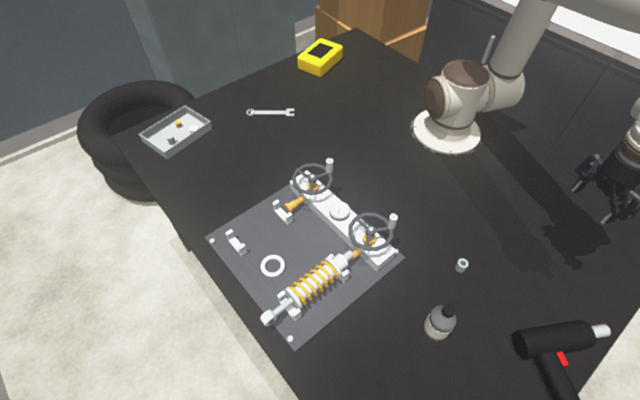

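View pics/top0.png

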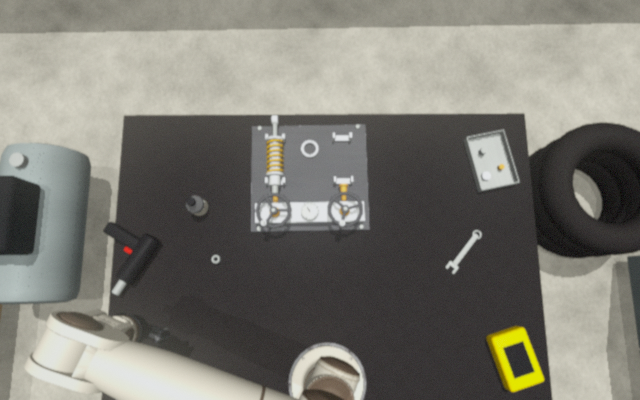

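```bash
python3 - <<'E'
from h import *
a=cv2.imread("pics/scene0.png")[150:300,280:420]; b=cv2.imread("pics/top0.png")[180:240,240:310]
a=cv2.resize(a,(400*140//150,400),interpolation=2); b=cv2.resize(b,(420,360),interpolation=2)
o=np.zeros((400,800,3),np.uint8); o[:,:373]=a; o[:360,375:795]=b
cv2.imwrite("pics/c1.png",o)
E
```

```text
(no output)
```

View pics/c1.png

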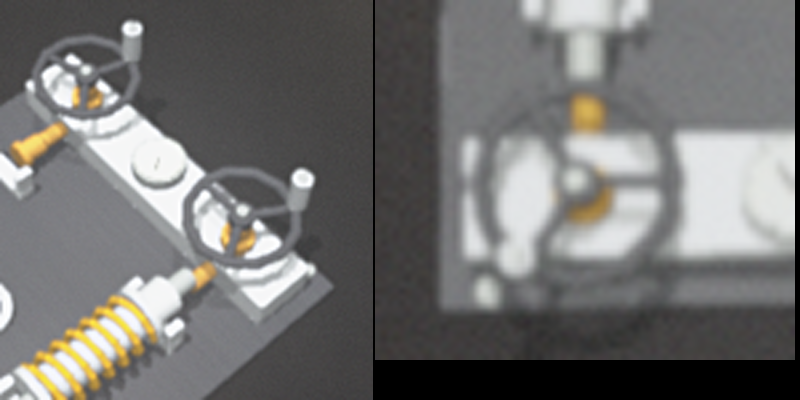

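```bash
cat >> h.py <<'E'
def ray(c,u,v,fish=False):
    f=200/np.tan(np.radians(c["vfov"]/2)); d=np.array([u-c["cx"],v-c["cy"]])/f
    if fish:
        r=np.hypot(*d); d=np.array([*(d/r*np.sin(r)),np.cos(r)])
    else: d=np.array([*d,1.])
    d=R.from_euler("xyz",c["attitude"],degrees=True).apply(d); return c["xyz"],d/np.linalg.norm(d)
def onz(c,u,v,z,fish=False):
    o,d=ray(c,u,v,fish); return o+d*(z-o[2])/d[2]
def tri(*rs):
    A=sum(np.eye(3)-np.outer(d,d) for o,d in rs); b=sum((np.eye(3)-np.outer(d,d))@o for o,d in rs)
    p=np.linalg.solve(A,b); return p,[round(1e3*np.linalg.norm(np.cross(d,p-o)),1) for o,d in rs]
E
python3 - <<'E'
from h import *
s=bot.camera("scene");t=bot.camera("top")
for n,a,b,z in(("hub",(370.8,229.5),(273.8,210.3),.106),("knobtop",(393.3,216),(263.7,222.3),.150)):
    print(n,tri(ray(s,*a),ray(t,*b)),onz(s,*a,z),onz(t,*b,z))
print("hubs top",onz(t,344.5,210,.106))
g=cv2.cvtColor(t["img"],6)[115:240,240:380]
m=cv2.morphologyEx(((g>48)*255).astype(np.uint8),cv2.MORPH_CLOSE,np.ones((9,9)))
c=max(cv2.findContours(m,0,2)[0],key=cv2.contourArea); r=cv2.minAreaRect(c)
p=np.array([onz(t,x+240,y+115,.012) for x,y in cv2.boxPoints(r)]);print(r,p.round(4),np.linalg.norm(np.diff(p,axis=0),axis=1))
E
```

```text
hub (array([0.56830278, 0.17405653, 0.0985976 ]), [np.float64(0.9), np.float64(0.9)]) [0.57180474 0.17776272 0.106     ] [0.56758878 0.1725822  0.106     ]
knobtop (array([0.52149106, 0.20087915, 0.1468964 ]), [np.float64(0.7), np.float64(0.7)]) [0.52304459 0.20268963 0.15      ] [0.52146308 0.19989112 0.15      ]
hubs top [ 0.56738597 -0.06276123  0.106     ]
((69.5, 62.0), (124.0, 139.0), 90.0) [[ 0.9408  0.3119  0.012 ]
 [ 0.9389 -0.2023  0.012 ]
 [ 0.4791 -0.1882  0.012 ]
 [ 0.4818  0.2993  0.012 ]] [0.51420971 0.45996921 0.48754128]
```

Call:
play_rows(steps=[[[-0.0268,-0.0107,0,0],[-0.0268,-0.0107,0,0],[-0.0268,-0.0107,0,0],[-0.0268,-0.0107,0,0],[-0.0268,-0.0107,0,0]]], gripper=0.06, squeeze=20)

```text
time: 0.67
ee_pos: [0.3178, 0.4038, 0.2312]
tcp_rot: [-180.0, 0.0, 157.1]
wrist_force: [-0.1, -0.2, 0.4]
opening: 0.0603
grasp_force: 0.0
```

Call:
play_rows(steps=[[[-0.0268,-0.0107,0,0],[-0.0268,-0.0107,0,0],[-0.0268,-0.0107,0,0],[-0.0268,-0.0107,0,0],[-0.0268,-0.0107,0,0]]])

```text
time: 1.08
ee_pos: [0.4204, 0.3022, 0.2313]
tcp_rot: [180.0, 0.0, 157.0]
wrist_force: [0.5, 0.8, -0.4]
opening: 0.0602
grasp_force: 0.0
```

Call:
play_rows(steps=[[[-0.0268,-0.0107,0,0],[-0.0268,-0.0107,0,0],[-0.0268,-0.0107,0,0],[-0.0134,-0.0054,0,0],[0,0,0,0]]])

```text
time: 1.5
ee_pos: [0.493, 0.2301, 0.2307]
tcp_rot: [-180.0, 0.0, 156.9]
wrist_force: [-0.3, 0.4, -0.2]
opening: 0.06
grasp_force: 0.0
```

```bash
python3 - <<'E'
from h import *
import pickle
o=bot.get_obs(); print(o["time"],o["q"].round(1),o["ee_pos"],o["tcp_rot"].round(2),o["opening"],o["wrist_force"])
c=bot.camera("wrist"); pickle.dump(c,open("w1.pkl","wb")); cv2.imwrite("pics/w1.png",c["img"])
E
```

```text
1.5 [25.   4.2  9.2 95.  -0.  48.2] [0.49298047 0.23012544 0.23074406] [-179.96    0.    156.86] 0.05997320863657409 [-0.27300291  0.35482631 -0.15851711]
```

View pics/w1.png

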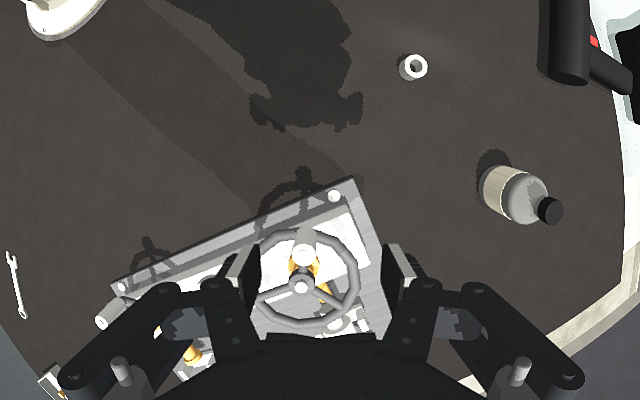

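```bash
python3 - <<'E'
from h import *
import pickle
c=pickle.load(open("w1.pkl","rb")); im=c["img"]
k=onz(c,304.5,251,.150,True); h=onz(c,301,286,.106,True)
print("knob",k,"hub",h, np.linalg.norm((k-h)[:2]))
s=bot.camera("scene");t=bot.camera("top")
print(tri(ray(c,304.5,251,True),ray(s,393.3,216)),tri(ray(c,304.5,251,True),ray(t,263.7,222.3)))
print("hub",tri(ray(c,301,286,True),ray(s,370.8,229.5)))
cv2.imwrite("pics/w1c.png",cv2.resize(im[180:340,220:400],None,fx=4,fy=3.7,interpolation=2)[:600])
E
```

```text
knob [0.5176606  0.20483355 0.15      ] hub [0.56871655 0.17565916 0.106     ] 0.05880352594541371
(array([0.51996078, 0.20225782, 0.14508115]), [np.float64(1.4), np.float64(1.4)]) (array([0.52332464, 0.20162307, 0.13578713]), [np.float64(0.1), np.float64(0.1)])
hub (array([0.57007725, 0.17561976, 0.10294553]), [np.float64(0.8), np.float64(0.8)])
```

View pics/w1c.png

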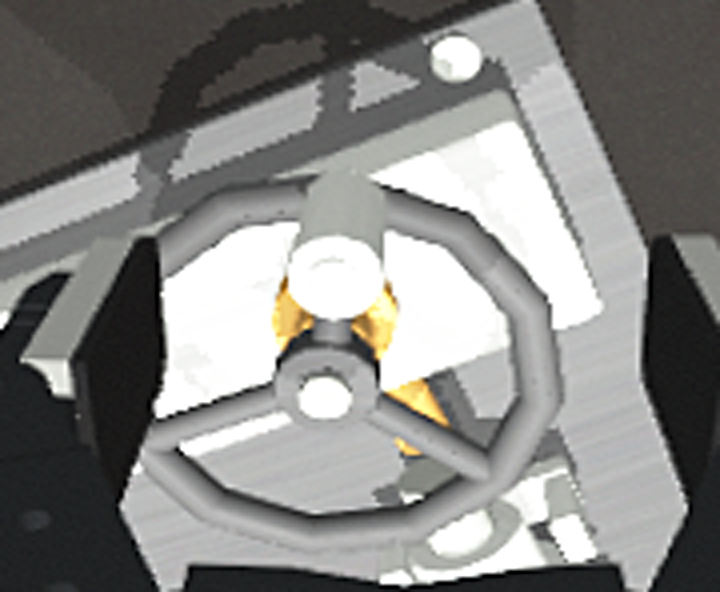

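Call:
play_rows(steps=[[[-0.0125,-0.005,0,0],[-0.0125,-0.005,0,0],[-0.0125,-0.005,0,0.1],[0,0,0.018,0],[0,0,0.018,0]]])

```text
time: 2.07
ee_pos: [0.5213, 0.2033, 0.1956]
tcp_rot: [179.9, 0.1, 151.2]
wrist_force: [0.5, -0.2, -0.5]
opening: 0.0599
grasp_force: 0.0
```

Call:
play_rows(steps=[[[0,0,0.018,0],[0,0,0.018,0],[0,0,0.018,0],[0,0,0.018,0],[0,0,0.005,0]]])

```text
time: 2.48
ee_pos: [0.5192, 0.2031, 0.1154]
tcp_rot: [-179.8, -0.1, 151.3]
wrist_force: [-0.4, 0.0, 0.1]
opening: 0.0602
grasp_force: 0.0
```

Call:
play_rows(steps=[[[0,0,0,0],[0,0,0,0],[0,0,0,0],[0,0,0,0],[0,0,0,0]]], gripper=0.03)

```text
time: 2.9
ee_pos: [0.5205, 0.2039, 0.1193]
tcp_rot: [179.9, 0.1, 151.3]
wrist_force: [0.0, 0.2, -0.4]
opening: 0.0299
grasp_force: 0.0
```

```bash
python3 - <<'E'
from h import *
import pickle
o=bot.get_obs(); print(o["time"],o["q"].round(1),o["ee_pos"],o["tcp_rot"].round(2),o["opening"],o["wrist_force"])
c=bot.camera("wrist"); pickle.dump(c,open("w2.pkl","wb")); cv2.imwrite("pics/w2.png",cv2.resize(c["img"][200:380,200:440],None,fx=3,fy=3))
E
```

```text
2.9 [21.4  5.3 -1.9 82.7 -0.  50.1] [0.52046476 0.20391581 0.11928755] [1.7994e+02 6.0000e-02 1.5131e+02] 0.02993852739657818 [ 0.04205803  0.21570107 -0.44364745]
```

View pics/w2.png

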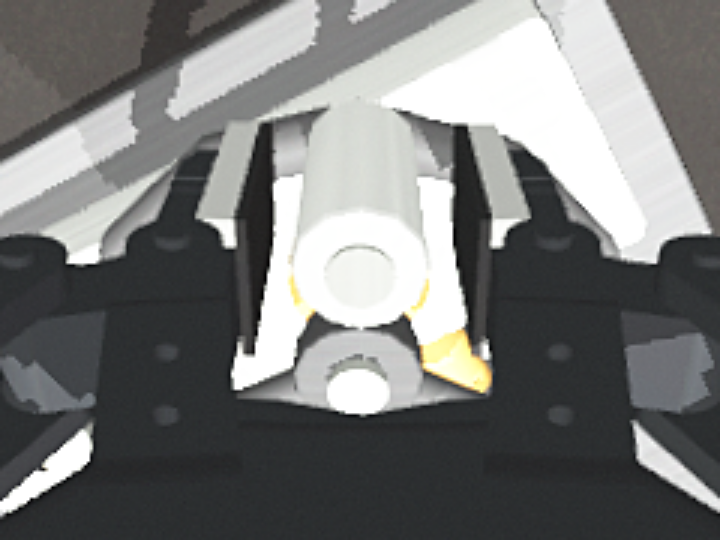

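Call:
play_rows(steps=[[[0,0,0,0],[0,0,0,0],[0,0,0,0],[0,0,0,0],[0,0,0,0]]], gripper=0.0, squeeze=20)

```text
time: 3.37
ee_pos: [0.5202, 0.2038, 0.1188]
tcp_rot: [180.0, 0.0, 151.3]
wrist_force: [-0.8, 0.2, 5.1]
opening: 0.0189
grasp_force: 20.8
```

```bash
python3 - <<'E'
from h import *
import pickle
c=pickle.load(open("w2.pkl","rb")); c1=pickle.load(open("w1.pkl","rb"))
print(onz(c,320.7,289.3,.15,True),onz(c,319.3,330,.106,True), tri(ray(c,320.7,289.3,True),ray(c1,304,255.1,True)),tri(ray(c,319.3,330,True),ray(c1,301.2,287.3,True)))
o=bot.get_obs(); print(o["time"],o["ee_pos"],o["tcp_rot"].round(2),o["opening"],o["wrist_force"])
E
```

```text
[0.52025206 0.20311201 0.15      ] [0.57044231 0.17478113 0.106     ] (array([0.52230157, 0.20205155, 0.14620702]), [np.float64(0.0), np.float64(0.0)]) (array([0.56906052, 0.17569964, 0.10803223]), [np.float64(0.1), np.float64(0.1)])
3.3667 [0.52023518 0.20381674 0.11882906] [1.7996e+02 3.0000e-02 1.5131e+02] 0.018938588583757868 [-0.82016613  0.15747677  5.08063266]
```

Call:
play_rows(steps=[[[0.001,0,0,0],[0.001,0,0,0],[0.001,0,0,0],[0,0,0,0],[0,0,0,0]]])

```text
time: 3.78
ee_pos: [0.5199, 0.204, 0.1188]
tcp_rot: [180.0, 0.3, 151.2]
wrist_force: [12.2, -7.7, 0.7]
opening: 0.0188
grasp_force: 20.5
```

Call:
play_rows(steps=[[[0.001,0,0,0],[0.001,0,0,0],[0,0,0,0],[0,0,0,0],[0,0,0,0]]])

```text
time: 4.2
ee_pos: [0.5196, 0.2042, 0.1188]
tcp_rot: [180.0, 0.5, 151.2]
wrist_force: [20.9, -11.9, -2.1]
opening: 0.0192
grasp_force: 20.1
```

Call:
play_rows(steps=[[[0.001,0,0,0],[0.001,0,0,0],[0.001,0,0,0],[0,0,0,0],[0,0,0,0]]])

```text
time: 4.62
ee_pos: [0.5178, 0.2052, 0.1189]
tcp_rot: [180.0, 0.6, 151.1]
wrist_force: [25.5, -14.7, -2.7]
opening: 0.0193
grasp_force: 19.9
```

Call:
play_rows(steps=[[[0.001,0,0,0],[0.001,0,0,0],[0.001,0,0,0],[0,0,0,0],[0,0,0,0]]])

```text
time: 5.03
ee_pos: [0.5153, 0.2066, 0.119]
tcp_rot: [179.9, 0.6, 151.1]
wrist_force: [26.2, -14.3, -2.7]
opening: 0.0194
grasp_force: 19.9
```

Call:
play_rows(steps=[[[0,0,0,0],[0,0,0,0],[-0.006,0,0,0],[-0.006,0,0,0],[0,0,0,-0.12]]], gripper=0.032)

```text
time: 5.45
ee_pos: [0.5216, 0.2029, 0.118]
tcp_rot: [-180.0, -0.0, 158.1]
wrist_force: [-0.8, 0.3, 0.5]
opening: 0.0319
grasp_force: 0.0
```

Call:
play_rows(steps=[[[0,0,0,-0.12],[0,0,0,-0.12],[0,0,0,-0.12],[0,0,0,-0.12],[0,0,0,-0.12]]])

```text
time: 5.87
ee_pos: [0.5211, 0.2032, 0.118]
tcp_rot: [180.0, -0.0, -167.1]
wrist_force: [-0.1, 0.8, 0.6]
opening: 0.032
grasp_force: 0.0
```

Call:
play_rows(steps=[[[0,0,0,-0.12],[0,0,0,-0.12],[0,0,0,-0.12],[0,0,0,-0.12],[0,0,0,-0.12]]])

```text
time: 6.28
ee_pos: [0.5211, 0.2032, 0.118]
tcp_rot: [180.0, -0.0, -132.7]
wrist_force: [-0.1, -0.9, -0.4]
opening: 0.0321
grasp_force: 0.0
```

Call:
play_rows(steps=[[[0,0,0,-0.12],[0,0,0,-0.12],[0,0,0,0],[0,0,0,0],[0,0,0,0]]])

```text
time: 6.7
ee_pos: [0.521, 0.2032, 0.1181]
tcp_rot: [180.0, -0.0, -119.5]
wrist_force: [-0.8, -0.2, -0.1]
opening: 0.0321
grasp_force: 0.0
```

```bash
cat > st.py <<'E'
from h import *
H=np.array([.569,.1755])
o=bot.get_obs(); p=o["ee_pos"][:2]-H; th=np.degrees(np.arctan2(p[1],p[0]))
print("t",o["time"],"r",np.hypot(*p).round(4),"th",th.round(1),"psi-th",((o["tcp_rot"][2]-th)%360).round(1),"z",o["ee_pos"][2].round(4),"psi",o["tcp_rot"][2].round(1),"q6",o["q"][5].round(1),o["ee_pos"].round(4),"op",o["opening"].round(4),"F",o["wrist_force"].round(1))
E
python3 st.py
```

```text
Traceback (most recent call last):
  File "st.py", line 4, in <module>
    print("t",o["time"],"r",np.hypot(*p).round(4),"th",th.round(1),"psi-th",((o["tcp_rot"][2]-th)%360).round(1),"z",o["ee_pos"][2].round(4),"psi",o["tcp_rot"][2].round(1),"q6",o["q"][5].round(1),o["ee_pos"].round(4),"op",o["opening"].round(4),"F",o["wrist_force"].round(1))
                                                                                                                                                                                                                             ^^^^^^^^^^^^^^^^^^
AttributeError: 'float' object has no attribute 'round'
```

Call:
play_rows(steps=[[[0,0,0,0],[0,0,0,0],[0,0,0,0],[-0.0066,-0.0004,0,0.12],[-0.0066,-0.0004,0,0.12]]], gripper=0.0, squeeze=20)

```text
time: 7.12
ee_pos: [0.5287, 0.2133, 0.1184]
tcp_rot: [-179.9, -0.0, -133.4]
wrist_force: [2.3, -5.9, 0.7]
opening: 0.0189
grasp_force: 21.6
```

Call:
play_rows(steps=[[[-0.0066,-0.0004,0,0.12],[-0.0066,-0.0004,0,0.12],[-0.0066,-0.0004,0,0.12],[-0.0066,-0.0004,0,0.12],[-0.0066,-0.0004,0,0.12]]])

```text
time: 7.53
ee_pos: [0.5568, 0.2298, 0.1183]
tcp_rot: [-180.0, -0.1, -167.8]
wrist_force: [-2.1, -4.9, 2.1]
opening: 0.0188
grasp_force: 21.7
```

```bash
sed -i 's/o\["opening"\].round(4)/round(o["opening"],4)/' st.py; python3 st.py
```

```text
t 7.5333 r 0.0556 th 102.7 psi-th 89.5 z 0.1183 psi -167.8 q6 10.3 [0.5568 0.2298 0.1183] op 0.0188 F [-2.1 -4.9  2.1]
```

Call:
play_rows(steps=[[[-0.0066,-0.0004,0,0.12],[-0.0066,-0.0004,0,0.12],[-0.0066,-0.0004,0,0.12],[-0.0066,-0.0004,0,0.12],[-0.0066,-0.0004,0,0.12]]])

```text
time: 7.95
ee_pos: [0.5891, 0.2275, 0.1184]
tcp_rot: [-180.0, -0.1, 157.8]
wrist_force: [-3.5, -1.6, 2.2]
opening: 0.0193
grasp_force: 21.7
```

Call:
play_rows(steps=[[[-0.0066,-0.0004,0,0.12],[-0.0066,-0.0004,0,0.12],[-0.0066,-0.0004,0,0.12],[-0.0066,-0.0004,0,0.12],[-0.0066,-0.0004,0,0.12]]])

```text
time: 8.37
ee_pos: [0.6146, 0.2074, 0.1184]
tcp_rot: [180.0, -0.1, 123.5]
wrist_force: [-2.0, 2.7, 0.5]
opening: 0.0191
grasp_force: 21.6
```

```bash
python3 st.py
```

```text
t 8.3667 r 0.0557 th 35.0 psi-th 88.5 z 0.1184 psi 123.5 q6 75.2 [0.6146 0.2074 0.1184] op 0.0191 F [-2.   2.7  0.5]
```

Call:
play_rows(steps=[[[-0.0066,-0.0004,0,0.12],[-0.0066,-0.0004,0,0.12],[-0.0066,-0.0004,0,0.12],[-0.0066,-0.0004,0,0.12],[-0.0066,-0.0004,0,0.12]]])

```text
time: 8.78
ee_pos: [0.6244, 0.1762, 0.1184]
tcp_rot: [180.0, -0.1, 89.1]
wrist_force: [1.1, 2.9, -0.2]
opening: 0.0194
grasp_force: 21.5
```

Call:
play_rows(steps=[[[-0.0066,-0.0004,0,0.12],[-0.0066,-0.0004,0,0.12],[-0.0066,-0.0004,0,0.12],[-0.0066,-0.0004,0,0.12],[-0.0066,-0.0004,0,0.12]]])

```text
time: 9.2
ee_pos: [0.6146, 0.1448, 0.1184]
tcp_rot: [180.0, -0.1, 54.7]
wrist_force: [2.1, 1.5, -0.2]
opening: 0.0191
grasp_force: 21.5
```

```bash
python3 st.py
```

```text
t 9.2 r 0.055 th -34.0 psi-th 88.7 z 0.1184 psi 54.7 q6 138.6 [0.6146 0.1448 0.1184] op 0.0191 F [ 2.1  1.5 -0.2]
```

Call:
play_rows(steps=[[[0,0,0,-0.125],[0,0,0,-0.125],[0,0,0,-0.125],[0,0,0,-0.125],[0,0,0,-0.125]]])

```text
time: 9.62
ee_pos: [0.6141, 0.1442, 0.1184]
tcp_rot: [180.0, 0.0, 91.1]
wrist_force: [0.5, -3.3, 1.7]
opening: 0.0195
grasp_force: 21.6
```

Call:
play_rows(steps=[[[0,0,0,-0.125],[0,0,0,-0.125],[0,0,0,-0.125],[0,0,0,-0.125],[0,0,0,-0.125]]])

```text
time: 10.03
ee_pos: [0.6141, 0.1443, 0.1184]
tcp_rot: [-180.0, 0.0, 127.0]
wrist_force: [0.7, -3.3, 1.1]
opening: 0.0192
grasp_force: 21.6
```

Call:
play_rows(steps=[[[0,0,0,-0.125],[0,0,0,-0.125],[0,0,0,-0.125],[0,0,0,-0.125],[0,0,0,-0.125]]])

```text
time: 10.45
ee_pos: [0.614, 0.1443, 0.1184]
tcp_rot: [-180.0, 0.0, 162.8]
wrist_force: [0.1, -3.6, 0.5]
opening: 0.0193
grasp_force: 21.6
```

Call:
play_rows(steps=[[[0,0,0,-0.125],[0,0,0,-0.125],[0,0,0,-0.125],[0,0,0,-0.125],[0,0,0,-0.125]]])

```text
time: 10.87
ee_pos: [0.6141, 0.1443, 0.1184]
tcp_rot: [-180.0, -0.0, -161.4]
wrist_force: [0.4, -2.8, 1.0]
opening: 0.0196
grasp_force: 21.7
```

Call:
play_rows(steps=[[[0,0,0,-0.125],[0,0,0,-0.125],[0,0,0,-0.125],[0,0,0,-0.125],[0,0,0,-0.125]]])

```text
time: 11.28
ee_pos: [0.6141, 0.1442, 0.1184]
tcp_rot: [-180.0, -0.0, -125.6]
wrist_force: [0.7, -2.9, 0.3]
opening: 0.0192
grasp_force: 21.6
```

```bash
python3 st.py
```

```text
t 11.2833 r 0.0549 th -34.7 psi-th 269.1 z 0.1184 psi -125.6 q6 -41.2 [0.6141 0.1442 0.1184] op 0.0192 F [ 0.7 -2.9  0.3]
```

Call:
play_rows(steps=[[[0.0066,0.0004,0,0.12],[0.0066,0.0004,0,0.12],[0.0066,0.0004,0,0.12],[0.0066,0.0004,0,0.12],[0.0066,0.0004,0,0.12]]])

```text
time: 11.7
ee_pos: [0.5885, 0.1246, 0.1184]
tcp_rot: [-180.0, 0.1, -160.7]
wrist_force: [3.7, -1.9, 0.3]
opening: 0.0191
grasp_force: 21.5
```

Call:
play_rows(steps=[[[0.0066,0.0004,0,0.12],[0.0066,0.0004,0,0.12],[0.0066,0.0004,0,0.12],[0.0066,0.0004,0,0.12],[0.0066,0.0004,0,0.12]]])

```text
time: 12.12
ee_pos: [0.5554, 0.123, 0.1184]
tcp_rot: [-179.9, 0.0, 164.9]
wrist_force: [1.3, -2.8, 0.7]
opening: 0.0193
grasp_force: 21.6
```

```bash
python3 st.py
```

```text
t 12.1167 r 0.0543 th -104.5 psi-th 269.4 z 0.1184 psi 164.9 q6 27.6 [0.5554 0.123  0.1184] op 0.0193 F [ 1.3 -2.8  0.7]
```

Call:
play_rows(steps=[[[0.0066,0.0003,0,0.12],[0.0066,0.0003,0,0.12],[0.0066,0.0004,0,0.12],[0.0066,0.0004,0,0.12],[0.0066,0.0004,0,0.12]]])

```text
time: 12.53
ee_pos: [0.5275, 0.1405, 0.1184]
tcp_rot: [-180.0, 0.0, 130.6]
wrist_force: [1.6, -1.8, 0.2]
opening: 0.019
grasp_force: 21.5
```

Call:
play_rows(steps=[[[0.0066,0.0004,0,0.12],[0.0066,0.0004,0,0.12],[0.0066,0.0004,0,0.12],[0.0066,0.0004,0,0.12],[0.0066,0.0004,0,0.12]]])

```text
time: 12.95
ee_pos: [0.5146, 0.1705, 0.1184]
tcp_rot: [180.0, 0.0, 96.2]
wrist_force: [3.6, -2.2, -1.6]
opening: 0.0189
grasp_force: 21.5
```

```bash
python3 st.py
```

```text
t 12.95 r 0.0546 th -174.8 psi-th 271.0 z 0.1184 psi 96.2 q6 102.2 [0.5146 0.1705 0.1184] op 0.0189 F [ 3.6 -2.2 -1.6]
```

Call:
play_rows(steps=[[[0.0066,0.0004,0,0.12],[0.0066,0.0004,0,0.12],[0.0066,0.0004,0,0.12],[0.0066,0.0004,0,0.12],[0.0066,0.0004,0,0.12]]])

```text
time: 13.37
ee_pos: [0.5209, 0.2023, 0.1184]
tcp_rot: [179.9, 0.0, 61.8]
wrist_force: [3.4, -5.8, -1.4]
opening: 0.019
grasp_force: 21.6
```

Call:
play_rows(steps=[[[0.0066,0.0004,0,0.12],[0.0066,0.0004,0,0.12],[0.0066,0.0004,0,0.12],[0.0066,0.0004,0,0.12],[0.0066,0.0004,0,0.12]]])

```text
time: 13.78
ee_pos: [0.5438, 0.2249, 0.1183]
tcp_rot: [179.9, 0.1, 27.4]
wrist_force: [0.8, -6.6, 1.9]
opening: 0.0193
grasp_force: 21.8
```

```bash
python3 st.py
```

```text
t 13.7833 r 0.0555 th 117.0 psi-th 270.4 z 0.1183 psi 27.4 q6 175.1 [0.5438 0.2249 0.1183] op 0.0193 F [ 0.8 -6.6  1.9]
```

Call:
play_rows(steps=[[[0,0,0,-0.125],[0,0,0,-0.125],[0,0,0,-0.125],[0,0,0,-0.125],[0,0,0,-0.125]]])

```text
time: 14.2
ee_pos: [0.5443, 0.2252, 0.1184]
tcp_rot: [179.9, 0.0, 63.9]
wrist_force: [3.7, -3.4, -0.4]
opening: 0.0192
grasp_force: 21.6
```

Call:
play_rows(steps=[[[0,0,0,-0.125],[0,0,0,-0.125],[0,0,0,-0.125],[0,0,0,-0.125],[0,0,0,-0.125]]])

```text
time: 14.62
ee_pos: [0.5442, 0.2252, 0.1184]
tcp_rot: [179.9, 0.0, 99.7]
wrist_force: [3.2, -2.4, 0.4]
opening: 0.0195
grasp_force: 21.5
```

Call:
play_rows(steps=[[[0,0,0,-0.125],[0,0,0,-0.125],[0,0,0,-0.125],[0,0,0,-0.125],[0,0,0,-0.125]]])

```text
time: 15.03
ee_pos: [0.5441, 0.2252, 0.1184]
tcp_rot: [180.0, 0.1, 135.5]
wrist_force: [3.5, -2.5, -0.5]
opening: 0.0193
grasp_force: 21.6
```

Call:
play_rows(steps=[[[0,0,0,-0.125],[0,0,0,-0.125],[0,0,0,-0.125],[0,0,0,-0.125],[0,0,0,-0.125]]])

```text
time: 15.45
ee_pos: [0.5441, 0.2252, 0.1184]
tcp_rot: [-180.0, 0.1, 171.4]
wrist_force: [4.0, -3.9, -0.4]
opening: 0.0193
grasp_force: 21.6
```

Call:
play_rows(steps=[[[0,0,0,-0.125],[0,0,0,-0.125],[0,0,0,-0.125],[0,0,0,-0.125],[0,0,0,-0.125]]])

```text
time: 15.87
ee_pos: [0.5441, 0.225, 0.1184]
tcp_rot: [-179.9, 0.0, -152.8]
wrist_force: [2.7, -3.3, -1.0]
opening: 0.0192
grasp_force: 21.6
```

Call:
play_rows(steps=[[[-0.0066,-0.0004,0,0.12],[-0.0066,-0.0004,0,0.12],[-0.0066,-0.0004,0,0.12],[-0.0066,-0.0004,0,0.12],[-0.0066,-0.0004,0,0.12]]])

```text
time: 16.28
ee_pos: [0.5755, 0.2309, 0.1183]
tcp_rot: [-180.0, -0.1, 172.1]
wrist_force: [-3.2, -2.4, 3.0]
opening: 0.0194
grasp_force: 21.8
```

```bash
python3 st.py
```

```text
t 16.2833 r 0.0557 th 83.3 psi-th 88.8 z 0.1183 psi 172.1 q6 29.7 [0.5755 0.2309 0.1183] op 0.0194 F [-3.2 -2.4  3. ]
```

Call:
play_rows(steps=[[[-0.0066,-0.0004,0,0.12],[-0.0066,-0.0004,0,0.12],[-0.0066,-0.0004,0,0.12],[-0.0066,-0.0004,0,0.12],[-0.0066,-0.0004,0,0.12]]])

```text
time: 16.7
ee_pos: [0.6052, 0.2179, 0.1184]
tcp_rot: [180.0, -0.1, 137.8]
wrist_force: [-2.7, 0.8, 0.9]
opening: 0.0192
grasp_force: 21.7
```

Call:
play_rows(steps=[[[-0.0066,-0.0004,0,0.12],[-0.0066,-0.0004,0,0.12],[-0.0066,-0.0004,0,0.12],[-0.0066,-0.0004,0,0.12],[-0.0066,-0.0004,0,0.12]]])

```text
time: 17.12
ee_pos: [0.6225, 0.1901, 0.1184]
tcp_rot: [180.0, -0.1, 103.4]
wrist_force: [1.0, 3.5, 0.2]
opening: 0.0192
grasp_force: 21.6
```

```bash
python3 st.py
```

```text
t 17.1167 r 0.0555 th 15.3 psi-th 88.1 z 0.1184 psi 103.4 q6 93.5 [0.6225 0.1901 0.1184] op 0.0192 F [1.  3.5 0.2]
```

Call:
play_rows(steps=[[[-0.0066,-0.0004,0,0.12],[-0.0066,-0.0004,0,0.12],[-0.0066,-0.0004,0,0.12],[-0.0066,-0.0004,0,0.12],[-0.0066,-0.0004,0,0.12]]])

```text
time: 17.53
ee_pos: [0.6195, 0.1619, 0.1184]
tcp_rot: [-179.8, -0.5, 69.2]
wrist_force: [-16.3, 3.9, 6.1]
opening: 0.0157
grasp_force: 15.7
```

Call:
play_rows(steps=[[[-0.0066,-0.0004,0,0.12],[-0.0066,-0.0004,0,0.12],[-0.0066,-0.0004,0,0.12],[-0.0066,-0.0004,0,0.12],[-0.0066,-0.0004,0,0.12]]])

```text
time: 17.95
ee_pos: [0.5998, 0.1311, 0.1181]
tcp_rot: [-180.0, 0.0, 34.6]
wrist_force: [-0.1, 0.8, -0.4]
opening: 0.0002
grasp_force: 0.0
```

```bash
python3 st.py
```

```text
t 17.95 r 0.0541 th -55.2 psi-th 89.9 z 0.1181 psi 34.6 q6 157.7 [0.5998 0.1311 0.1181] op 0.0002 F [-0.1  0.8 -0.4]
```

```bash
python3 - <<'E'
from h import *
import pickle
c=bot.camera("wrist"); pickle.dump(c,open("w3.pkl","wb")); s=bot.camera("scene"); pickle.dump(s,open("s3.pkl","wb"))
o=np.zeros((600,800,3),np.uint8)
o[:400,:640]=c["img"]; o[400:600,:480]=cv2.resize(s["img"][190:270,300:492],(480,200),interpolation=2)
cv2.imwrite("pics/w3.png",o); print(c["xyz"])
E
```

```text
[0.65473205 0.16889147 0.26088845]
```

View pics/w3.png

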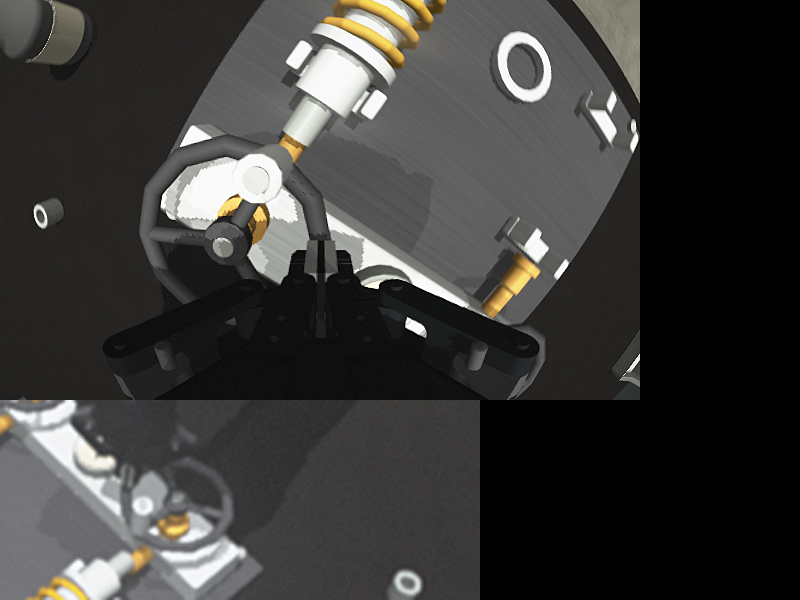

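```bash
python3 - <<'E'
from h import *
import pickle
c=pickle.load(open("w3.pkl","rb"));s=pickle.load(open("s3.pkl","rb"))
k=onz(c,257,180,.15,True);h=onz(c,223.5,247,.106,True)
for H in(h[:2],np.array([.569,.1755])):
    d=k[:2]-H; print(k,H,np.hypot(*d),np.degrees(np.arctan2(d[1],d[0])))
print(tri(ray(c,257,180,True),ray(s,357.2,232)),onz(s,357.2,232,.15))
E
```

```text
[0.62337225 0.17587045 0.15      ] [0.5671981  0.17497243] 0.05618133329317134 0.915875241407203
[0.62337225 0.17587045 0.15      ] [0.569  0.1755] 0.05437351358229227 0.39036305665247495
(array([0.62168857, 0.17611122, 0.14177606]), [np.float64(0.7), np.float64(0.7)]) [0.62649822 0.17941452 0.15      ]
```

Call:
play_rows(steps=[[[0,0,-0.02,0],[0,0,-0.02,0],[0,0,0,-0.121],[0,0,0,-0.121],[0,0,0,-0.121]]])

```text
time: 18.47
ee_pos: [0.6005, 0.1317, 0.1587]
tcp_rot: [180.0, -0.0, 56.4]
wrist_force: [0.0, 0.5, 0.1]
opening: 0.0002
grasp_force: 0.0
```

Call:
play_rows(steps=[[[0,0,0,-0.121],[0,0,0,-0.121],[0,0,0,-0.121],[0,0,0,-0.121],[0,0,0,-0.121]]], gripper=0.045)

```text
time: 18.88
ee_pos: [0.6003, 0.1316, 0.1582]
tcp_rot: [-180.0, -0.0, 91.1]
wrist_force: [-0.2, 0.4, -0.1]
opening: 0.045
grasp_force: 0.0
```

Call:
play_rows(steps=[[[0.015,0.008,0,0],[0.015,0.008,0,0],[0.015,0.008,0,0],[0,0,0,0],[0,0,0,0]]])

```text
time: 19.3
ee_pos: [0.6239, 0.1772, 0.1577]
tcp_rot: [-180.0, 0.0, 90.7]
wrist_force: [-1.3, 0.2, -1.0]
opening: 0.0449
grasp_force: 0.0
```

```bash
python3 st.py
```

```text
t 19.3 r 0.0549 th 1.8 psi-th 88.9 z 0.1577 psi 90.7 q6 105.1 [0.6239 0.1772 0.1577] op 0.0449 F [-1.3  0.2 -1. ]
```

Call:
play_rows(steps=[[[-0.001,0,0.02,0],[0,0,0.02,0],[0,0,0,0],[0,0,0,0],[0,0,0,0]]])

```text
time: 19.72
ee_pos: [0.624, 0.1751, 0.1195]
tcp_rot: [179.9, -0.0, 90.5]
wrist_force: [0.2, 0.5, 0.2]
opening: 0.0448
grasp_force: 0.0
```

Call:
play_rows(steps=[[[0,0,0,0],[0,0,0,0],[0,0,0,0],[0,0,0,0],[0,0,0,0]]], gripper=0.0)

```text
time: 20.13
ee_pos: [0.6244, 0.1755, 0.1197]
tcp_rot: [179.9, -0.0, 90.5]
wrist_force: [0.6, -0.9, 6.8]
opening: 0.0194
grasp_force: 20.9
```

Call:
play_rows(steps=[[[-0.001,0,0,0],[-0.001,0,0,0],[-0.001,0,0,0],[0,0,0,0],[0,0,0,0]]])

```text
time: 20.55
ee_pos: [0.6244, 0.1746, 0.1197]
tcp_rot: [179.9, -0.2, 90.6]
wrist_force: [-0.0, 9.4, 4.8]
opening: 0.0195
grasp_force: 20.8
```

```bash
python3 st.py
```

```text
t 20.55 r 0.0554 th -0.9 psi-th 91.5 z 0.1197 psi 90.6 q6 105.0 [0.6244 0.1746 0.1197] op 0.0195 F [-0.   9.4  4.8]
```

Call:
play_rows(steps=[[[-0.001,0,0,0],[-0.001,0,0,0],[0,0,0,0],[0,0,0,0],[0,0,0,0]]])

```text
time: 20.97
ee_pos: [0.6244, 0.1743, 0.1197]
tcp_rot: [179.9, -0.4, 90.6]
wrist_force: [0.8, 17.7, 3.2]
opening: 0.0194
grasp_force: 20.7
```

```bash
python3 - <<'E'
exec(open("st.py").read())
import pickle
c=bot.camera("wrist"); pickle.dump(c,open("w4.pkl","wb"))
cv2.imwrite("pics/w4.png",cv2.resize(c["img"][200:380,200:440],None,fx=3,fy=3))
E
```

```text
t 20.9667 r 0.0554 th -1.2 psi-th 91.8 z 0.1197 psi 90.6 q6 104.8 [0.6244 0.1743 0.1197] op 0.0194 F [ 0.8 17.7  3.2]
```

View pics/w4.png

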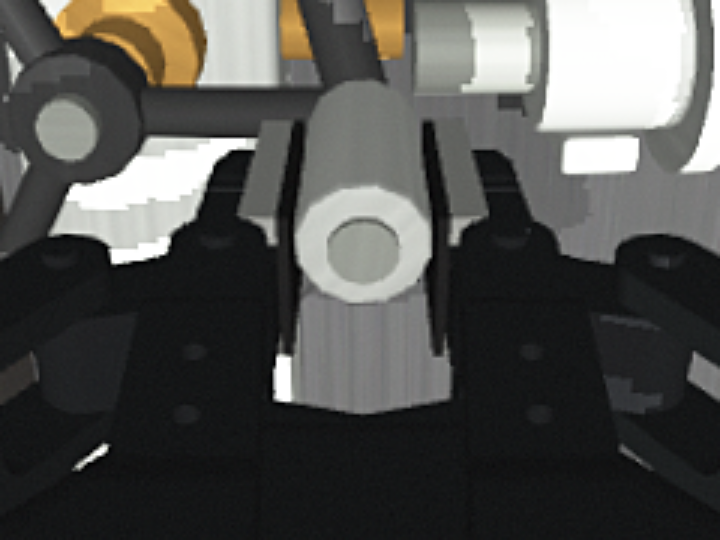

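```bash
python3 - <<'E'
from h import *
import pickle
c=pickle.load(open("w4.pkl","rb")); 
k=onz(c,321,282,.15,True); h=onz(c,200+66/3,200+130/3,.106,True); print(k,h,c["xyz"])
for n in (20,):
  a=np.arange(n+1)*2*np.pi/n; P=.055*np.c_[np.cos(a),np.sin(a)]; D=np.diff(P,axis=0); print(np.c_[D[:,1],D[:,0]].round(4).tolist(), D.sum(0))
E
```

```text
[0.62372297 0.17615279 0.15      ] [0.56778852 0.17399973 0.106     ] [0.62255083 0.2403597  0.26296914]
[[0.017, -0.0027], [0.0153, -0.0078], [0.0122, -0.0122], [0.0078, -0.0153], [0.0027, -0.017], [-0.0027, -0.017], [-0.0078, -0.0153], [-0.0122, -0.0122], [-0.0153, -0.0078], [-0.017, -0.0027], [-0.017, 0.0027], [-0.0153, 0.0078], [-0.0122, 0.0122], [-0.0078, 0.0153], [-0.0027, 0.017], [0.0027, 0.017], [0.0078, 0.0153], [0.0122, 0.0122], [0.0153, 0.0078], [0.017, 0.0027]] [ 0.00000000e+00 -1.38777878e-17]
```

Call:
play_rows(steps=[[[0.0045,0,0,0],[0,0,0,0],[0,0,0,0],[0,0,0,0],[0,0,0,0]]], squeeze=40)

```text
time: 21.43
ee_pos: [0.6244, 0.1756, 0.1198]
tcp_rot: [179.9, -0.1, 90.5]
wrist_force: [0.3, 2.5, 6.4]
opening: 0.0185
grasp_force: 39.4
```

Call:
play_rows(steps=[[[0.017,-0.0027,0,0],[0.0153,-0.0078,0,0],[0.0122,-0.0122,0,0],[0.0078,-0.0153,0,0],[0.0027,-0.017,0,0]]])

```text
time: 21.85
ee_pos: [0.5691, 0.2296, 0.1197]
tcp_rot: [179.8, 0.1, 90.5]
wrist_force: [3.3, -11.9, 6.8]
opening: 0.019
grasp_force: 39.8
```

```bash
python3 st.py
```

```text
t 21.85 r 0.0541 th 89.9 psi-th 0.5 z 0.1197 psi 90.5 q6 111.6 [0.5691 0.2296 0.1197] op 0.019 F [  3.3 -11.9   6.8]
```

Call:
play_rows(steps=[[[-0.0027,-0.017,0,0],[-0.0078,-0.0153,0,0],[-0.0122,-0.0122,0,0],[-0.0153,-0.0078,0,0],[-0.017,-0.0027,0,0]]])

```text
time: 22.27
ee_pos: [0.5142, 0.1745, 0.1198]
tcp_rot: [179.8, -0.1, 90.5]
wrist_force: [11.4, 3.1, 3.6]
opening: 0.0187
grasp_force: 40.1
```

Call:
play_rows(steps=[[[-0.017,0.0027,0,0],[-0.0153,0.0078,0,0],[-0.0122,0.0122,0,0],[-0.0078,0.0153,0,0],[-0.0027,0.017,0,0]]])

```text
time: 22.68
ee_pos: [0.5696, 0.1189, 0.1197]
tcp_rot: [179.9, -0.1, 90.4]
wrist_force: [-4.0, 8.9, 7.4]
opening: 0.0187
grasp_force: 41.0
```

Call:
play_rows(steps=[[[0.0027,0.017,0,0],[0.0078,0.0153,0,0],[0.0122,0.0122,0,0],[0.0153,0.0078,0,0],[0.017,0.0027,0,0]]])

```text
time: 23.1
ee_pos: [0.6247, 0.1748, 0.1197]
tcp_rot: [179.9, 0.0, 90.4]
wrist_force: [-9.7, -3.8, 10.1]
opening: 0.0189
grasp_force: 41.6
```

```bash
python3 st.py
```

```text
t 23.1 r 0.0557 th -0.7 psi-th 91.1 z 0.1197 psi 90.4 q6 105.2 [0.6247 0.1748 0.1197] op 0.0189 F [-9.7 -3.8 10.1]
```

One full turn open; now the second.

Call:
play_rows(steps=[[[0.017,-0.0027,0,0],[0.0153,-0.0078,0,0],[0.0122,-0.0122,0,0],[0.0078,-0.0153,0,0],[0.0027,-0.017,0,0]]])

```text
time: 23.52
ee_pos: [0.5691, 0.2296, 0.1197]
tcp_rot: [179.8, 0.1, 90.5]
wrist_force: [2.9, -12.1, 7.4]
opening: 0.0189
grasp_force: 41.2
```

Call:
play_rows(steps=[[[-0.0027,-0.017,0,0],[-0.0078,-0.0153,0,0],[-0.0122,-0.0122,0,0],[-0.0153,-0.0078,0,0],[-0.017,-0.0027,0,0]]])

```text
time: 23.93
ee_pos: [0.5141, 0.1744, 0.1198]
tcp_rot: [179.8, -0.1, 90.5]
wrist_force: [12.3, 2.5, 2.5]
opening: 0.0187
grasp_force: 40.8
```

Call:
play_rows(steps=[[[-0.017,0.0027,0,0],[-0.0153,0.0078,0,0],[-0.0122,0.0122,0,0],[-0.0078,0.0153,0,0],[-0.0027,0.017,0,0]]])

```text
time: 24.35
ee_pos: [0.5697, 0.1189, 0.1197]
tcp_rot: [179.9, -0.1, 90.4]
wrist_force: [-3.3, 8.8, 7.7]
opening: 0.0191
grasp_force: 41.3
```

Call:
play_rows(steps=[[[0.0027,0.017,0,0],[0.0078,0.0153,0,0],[0.0122,0.0122,0,0],[0.0153,0.0078,0,0],[0.017,0.0027,0,0]]])

```text
time: 24.77
ee_pos: [0.6247, 0.1748, 0.1196]
tcp_rot: [179.9, 0.0, 90.4]
wrist_force: [-9.9, -3.8, 10.4]
opening: 0.0185
grasp_force: 41.9
```

Call:
play_rows(steps=[[[0,0,0,0],[0,0,0,0],[0,0,0,0],[0,0,0,0],[0,0,0,0]]])

```text
time: 25.18
ee_pos: [0.6244, 0.1757, 0.1198]
tcp_rot: [179.9, -0.1, 90.5]
wrist_force: [-0.2, 2.0, 6.0]
opening: 0.0185
grasp_force: 41.4
```

```bash
python3 - <<'E'
exec(open("st.py").read())
import pickle
c=bot.camera("wrist"); pickle.dump(c,open("w5.pkl","wb"))
cv2.imwrite("pics/w5.png",cv2.resize(c["img"][200:380,200:440],None,fx=3,fy=3))
E
```

```text
t 25.1833 r 0.0554 th 0.2 psi-th 90.3 z 0.1198 psi 90.5 q6 105.2 [0.6244 0.1757 0.1198] op 0.0185 F [-0.2  2.   6. ]
```

View pics/w5.png

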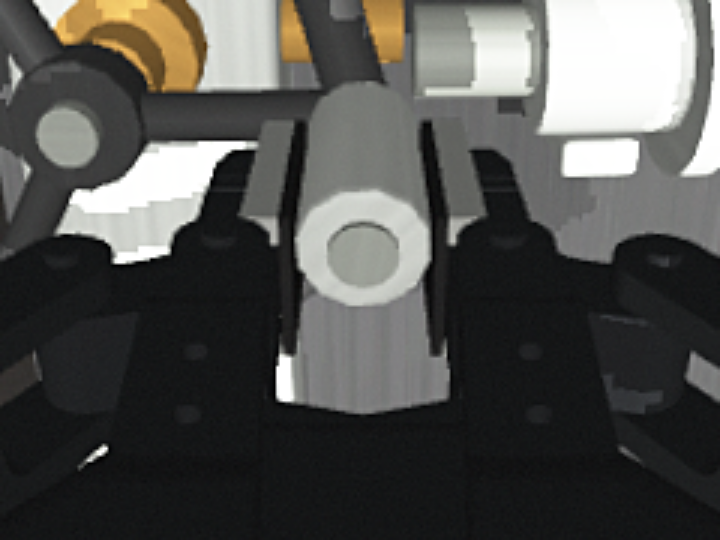

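```bash
python3 -c "
from workcell import bot
print(bot.job_done())"
```

```text
the job is handed in; nothing more can be done
None
```

I closed the left valve (the one in front of the shock absorber) to its stop and backed it off two full turns. I handed the job in at about 25 s with the handle still gripped at 41 N and the arm still; the hand-in call returned no verdict.

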